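Chase the thread of an analyser's drive nut on a hand tapping stand

TASK

Set the blue drive nut, hole upright, into the carriage pocket of the tapping stand, let go of it, and slide the carriage fully home under the tap, without turning the crank yet. Then run the tap in with the crank: half a turn forward (clockwise from above) and a quarter turn back, stopping at each reversal, again half forward and a quarter back, and a last half forward, which makes one full turn in all and brings the crank back to where it started, the tap at depth. Leave the nut in its pocket, the carriage home and the crank there, and do not disturb the other things on the bench.

Things in the scene. Friction and masses are not known exactly. Their poses are not given: they have to be found in the camera images.
- nut_center (a point): Blue plastic drive nut: upright square block 36 x 36, 40 tall, with a 14 mm hole right through along its z, standing on the table among clutter, 75 g. The point is its centre (20 above its underside); axes along its sides, z along the hole. Any of its four yaws fits the pocket.
- stand: White and grey hand tapping stand, fixed. Origin on the table straight under the vertical tap axis. Its base, 12 high and 90 wide (x -45 to 45), carries the slide rail and runs from y 55 to y -245 of its own frame; the carriage slides along +y towards the tap. A column on the +x side (x 68 to 102, y -22 to 22) is 118 high.
- guide_head (a point): Top centre of the round guide head, on the tap axis 118 above the table: radius 17, 30 high, carried by an arm 34 wide from the column. The tap, 9 in diameter, hangs below it, its tip 69 above the table while the crank is at 0; a seated nut's top is 66 above the table.
- pocket (a point): Centre of the pocket floor of the aluminium carriage, 26 above the table; axes parallel to the stand's. The pocket is 40 x 40 inside, square to the rail, with blue walls 5 thick and only 7 high, so a nut stands 33 proud of them. With the carriage home the pocket centre is on the tap axis.
- carriage_knob (a point): Black knob fixed on the carriage, 90 from the pocket centre on the -y side (away from the tap): diameter 20, top 36 above the pocket floor; the point lies on its axis 20 above the pocket floor (46 above the table).
- carriage (a joint): Carriage travel in m along the stand's +y: starts between 0 and 0.03 on the outer end of the rail; 0.115 is fully home at the stop, pocket under the tap. Slides with about 3 N and stays where it is left.
- crank_knob (a point): Centre of the red crank knob: upright, diameter 20, 40 tall, at radius 55 from the tap axis. It spins freely on its own pin, so it can be held and carried round the circle without turning the hand. At the start it is on the stand's +y side, 166 above the table. Right under it is the flat steel crank arm, 14 wide, from the hub (radius 13).
- crank (a joint): Crank angle in rad from its starting place, 0 at the start, growing clockwise as seen from above (tap goes in). It sinks 12 mm per full turn (the whole crank and knob with it) and rises again when turned back. Stop at 6.43 (6.28 is one full turn). Turns with about 3 N at the knob and stays where it is left.
- reagent_mid (a point): White reagent bottle with red cap, standing, diameter 42, 92 tall; point at mid-height.
- jar_mid (a point): Amber jar, black cap, diameter 44, 60 tall; point at mid-height.
- flange_nut_mid (a point): Brass flanged nut, diameter 42, 34 tall; point at mid-height. Not the one to tap.
- oil_mid (a point): Yellow oil bottle, diameter 34, 85 tall, standing just in front of the rail; point at mid-height.
- tube_rack_mid (a point): Grey rack with five capped tubes, 34 (its x) by 110 (its y), 74 tall, standing just behind the rail; point at mid-height.
- tip_box_mid (a point): Blue pipette-tip box with clear lid, 85 by 120, 68 tall; point at mid-height.
- driver: Screwdriver lying on the table on the robot's right, 170 long along its x, handle to -x; origin in the middle of its length on the underside.
Mind the look-alikes: they are no part of the job. Of the things that look like the part that bears nut_center, take the one that is farthest to the robot's left at the start.

How it is judged:
On the way, in this order (a step that is already met when the one before it is completed fails the run):
1. the nut stands upright in the carriage pocket, let go (x of nut_center in the frame of pocket between -0.004 and 0.004 m and y of nut_center in the frame of pocket between -0.004 and 0.004 m and z of nut_center in the frame of pocket between 0.016 and 0.0225 m and angle between nut_center's own z axis and vertical below 0.08 rad and contact force between the fingers and nut below 0.1 N), for 0.2 s.
2. the carriage is fully home under the tap with the nut in its pocket, crank not yet turned (value of joint carriage above 0.111 m and x of nut_center in the frame of pocket between -0.004 and 0.004 m and y of nut_center in the frame of pocket between -0.004 and 0.004 m and z of nut_center in the frame of pocket between 0.016 and 0.0225 m and angle between nut_center's own z axis and vertical below 0.08 rad and value of joint crank below 0.3 rad), for 0.2 s.
3. the crank has been turned half a turn forward and stopped (180 degrees, within 25) (value of joint crank between 2.705 and 3.578 rad and velocity of joint crank between -0.6 and 0.6 rad/s and value of joint carriage above 0.111 m and x of nut_center in the frame of pocket between -0.004 and 0.004 m and y of nut_center in the frame of pocket between -0.004 and 0.004 m and z of nut_center in the frame of pocket between 0.016 and 0.0225 m and angle between nut_center's own z axis and vertical below 0.08 rad), for 0.1 s.
4. a quarter turn back (90 degrees, within 25) (value of joint crank between 1.134 and 2.007 rad and velocity of joint crank between -0.6 and 0.6 rad/s and value of joint carriage above 0.111 m and x of nut_center in the frame of pocket between -0.004 and 0.004 m and y of nut_center in the frame of pocket between -0.004 and 0.004 m and z of nut_center in the frame of pocket between 0.016 and 0.0225 m and angle between nut_center's own z axis and vertical below 0.08 rad), for 0.1 s.
5. half a turn forward again (270 degrees, within 25) (value of joint crank between 4.276 and 5.149 rad and velocity of joint crank between -0.6 and 0.6 rad/s and value of joint carriage above 0.111 m and x of nut_center in the frame of pocket between -0.004 and 0.004 m and y of nut_center in the frame of pocket between -0.004 and 0.004 m and z of nut_center in the frame of pocket between 0.016 and 0.0225 m and angle between nut_center's own z axis and vertical below 0.08 rad), for 0.1 s.
6. a quarter turn back again (180 degrees, within 25) (all of step 3), for 0.1 s.
7. the last half turn forward to depth (one full turn, at most 15 degrees short) (value of joint crank above 6.021 rad and value of joint carriage above 0.111 m and x of nut_center in the frame of pocket between -0.004 and 0.004 m and y of nut_center in the frame of pocket between -0.004 and 0.004 m and z of nut_center in the frame of pocket between 0.016 and 0.0225 m and angle between nut_center's own z axis and vertical below 0.08 rad), for 0.2 s.
At the end, for the whole second after the job is handed in: The crank is at one full turn (345 degrees or more from its start, up to its stop), the carriage is home (within 4 mm of its stop), the nut is at rest upright in the carriage pocket (centre within 4 mm of the pocket's centre in both directions, tilt under 0.08 rad), and crank and nut are at rest (all of step 7 and linear speed of nut below 0.02 m/s and velocity of joint crank between -0.1 and 0.1 rad/s); the robot touches nothing.
It fails at once if the crank is turned by more than 0.4 rad while the carriage is not home (value of joint crank above 0.4 rad and value of joint carriage below 0.108 m).
It fails at once if a bystander (bottle, jar, brass nut, oil, tube rack, tip box or screwdriver) is moved by more than 30 mm (distance of any of reagent_mid, jar_mid, flange_nut_mid, oil_mid, tube_rack_mid, tip_box_mid, driver from where it was at the start of the episode above 0.03 m).
It also fails if it takes over 72 s, if anything falls off the work surface, if the arm or the gripper's body presses on something with over 40 N, if the wrist force passes 120 N, or if a joint passes its speed limit or range.

ROBOT

A 7-joint arm with a two-finger parallel gripper is mounted at the origin on the work surface. World frame = base frame: x ahead of the robot, y to its left, z up, the work surface at z = 0. Lengths are in m, angles in rad, forces in N, time in s.
With the tool pointing down it reaches from about 0.425 to 0.925 m from the base axis. Payload 6.8 kg.
Tool frame: the origin (TCP) lies midway between the tips of the shut fingers; the grasp point (between the pads) lies 19 mm behind it; z points along the fingers, y is the direction in which the jaws open and shut (so a half turn about z gives the same grasp; the last joint's range is limited). The gripper opens to 85 mm and grips with 20 to 120 N. Pads are 22 mm wide; open, the fingers measure 114 mm over their backs; the gripper's body (76 mm by 85 mm) begins 54 mm behind the grasp point. The pads swing forward as they close: fully open they stand 13 mm farther back than shut.
Start: joints at [1.081, 0.477, 0.022, 1.555, -0.011, 1.109, -0.083], TCP at [0.252, -0.626, 0.231] pointing down, gripper open.
Joint ranges: [-2.96, 2.96], [-0.34, 2.1], [-1.41, 1.46], [0.24, 2.44], [-1.37, 4.51], [0.17, 1.92], [-2.96, 2.96]. Speed limits (rad/s): [2.39, 2.39, 3.14, 3.14, 3.14, 3.14, 3.14].

INTERFACE

Orientations are given as a unit quaternion [w, x, y, z].
In Python, from station import readout, eyes, ticket gives the robot as it stands. The module is installed in compiled form; this text tells all that it offers.
- The arm moves only by the shell command python3 -m crank 'ROWS' [FORCE]. ROWS is JSON, a list of rows, each an object of numbers: "jaw": the opening in per cent of the stroke, from 0 (shut) to 100 (fully open); "x", "y", "z": the shift along the tool's x, y, z in mm; "ax", "ay", "az": the turn, a rotation vector about the tool's x, y, z in degrees. In form: [{"jaw": .., "x": .., "y": .., "z": .., "ax": .., "ay": .., "az": ..}, ...]. A call has 1 to 12 rows; each row shifts and turns the commanded pose from where the row before left it, along the tool's axes as they then stand; what a row does not reach is not made up. A row lasts 1/8 s, in which the tool goes at most 62.5 mm and 10.7 degrees, less where a joint would pass 70% of its speed; a pose out of reach is approached as far as the arm can. A call with a gripper value outside its range is refused whole. The fingers move at their own pace and stop on an object; FORCE is the grip in N (left out, the last holds). Time passes only in rows, so rows that do not move let the fingers close. It gives the time, the measured TCP pose, the force and the opening at its end, in the units of the state.
- readout.get_obs(): the state, without advancing time (a new reading comes with each control period).
- eyes.read_camera(name): name is "side" or "top" or "wrist"; returns (picture, depth): 480x640x3 uint8, red, green, blue; 480x640 float32, m along the optical axis (not along the pixel's ray), 0 where there is no reading.
- eyes.calibration(name): a dict with "fx", "fy", "cx", "cy" (pixels), "R" (3x3) and "t" (3): a world point X has camera coordinates R X + t. Camera axes: x right, y down, z forward; pixel columns grow to the right and rows downward; lengths in m; the calibration is good to about 2 mm. A picture is of the moment at which its call begins: read the wrist's pose just before it. calibration takes no time and is no camera call; for the wrist camera it gives the pose at the moment of the call.
- ticket.hand_in(): hands the job in, once; it reports no verdict.
The state is a dict: "t": time; "q": joint angles; "joint_vel": joint speeds; "joint_torque": joint torques, N m; "eef_pos": TCP position; "tool_rot": TCP orientation; "contact_force": force on the tool from outside, world axes, zero at the start; "torque": the same for the moment, N m; "gripper_width": opening from 0.0 (shut) to 1.0 (fully open).
Only numpy, scipy, OpenCV 4.12 (cv2) and the standard library are available. Lean on these libraries where they do the work, as an engineer would, in place of code of your own. Each camera call takes 0.05 s, during which the arm holds its last target. There are 200 camera calls.

## Working session

There is one attempt and no reset: what is moved stays moved. The work goes in short steps, Python scripts to look and compute and a shell command to move; the robot and the scene stay as the last step left them, time stands still between calls to the robot, and variables do not carry over. Pictures are saved under pics/ and viewed, about 8 in all and at most 12, crops included, and the job is handed in when it is done.

```bash
mkdir -p pics
cat > h.py <<'E'
import numpy as np,cv2
from station import readout,eyes,ticket
def grab(n):
    c=eyes.calibration(n); im,d=eyes.read_camera(n); return im,d,c
def ray(c,u,v,z):
    R=np.array(c['R']);t=np.array(c['t']);o=-R.T@t
    d=R.T@np.array([(u-c['cx'])/c['fx'],(v-c['cy'])/c['fy'],1.]);return o+d*(z-o[2])/d[2]
def cloud(d,c):
    v,u=np.mgrid[:480,:640];P=np.stack([(u-c['cx'])/c['fx']*d,(v-c['cy'])/c['fy']*d,d],-1)
    return (P-np.array(c['t']))@np.array(c['R'])
def save(n,im): cv2.imwrite('pics/'+n,cv2.cvtColor(im,cv2.COLOR_RGB2BGR))
E
python3 - <<'E'
from h import *
o=readout.get_obs();print(o)
for n in('top','side'):
    im,d,c=grab(n);save(n+'0.png',im);np.savez(n+'0.npz',im=im,d=d,**c);R=np.array(c['R']);print(n,-R.T@np.array(c['t']),R[2],c['fx'])
E
```

```text
{'t': 0.0, 'q': array([ 1.0808941 ,  0.477841  ,  0.02235156,  1.55646321, -0.01154703,
        1.10929899, -0.08311352]), 'joint_vel': array([ 1.92488506e-03, -8.35000926e-04,  3.08498541e-04,  3.96058940e-05,
       -8.52465292e-04,  1.34467907e-03, -1.49018100e-03]), 'joint_torque': array([ 2.55060911e-05, -5.96456516e+01,  1.60801996e+00, -2.81195408e+01,
        1.25047108e-02,  9.55811032e-03,  8.01643210e-06]), 'eef_pos': array([ 0.25126753, -0.62584125,  0.23029355]), 'tool_rot': array([-9.12911713e-04,  9.81835450e-01,  1.89732082e-01, -2.29932017e-04]), 'contact_force': array([0.20461476, 0.68309697, 0.32508857]), 'torque': array([ 0.03501701,  0.02250072, -0.0526899 ]), 'gripper_width': 0.9977995952500404}
top [ 0.3404402  -0.0423882   1.26140504] [ 0.16141115  0.00247609 -0.98688414] 470.24353249615064
side [-0.13356803  0.72777525  0.77498424] [ 0.54619142 -0.63618376 -0.54492674] 504.47584550094484
```

View pics/top0.png

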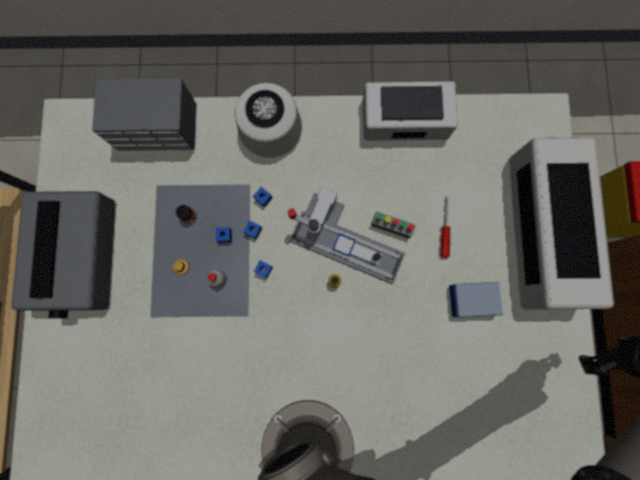

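View pics/side0.png

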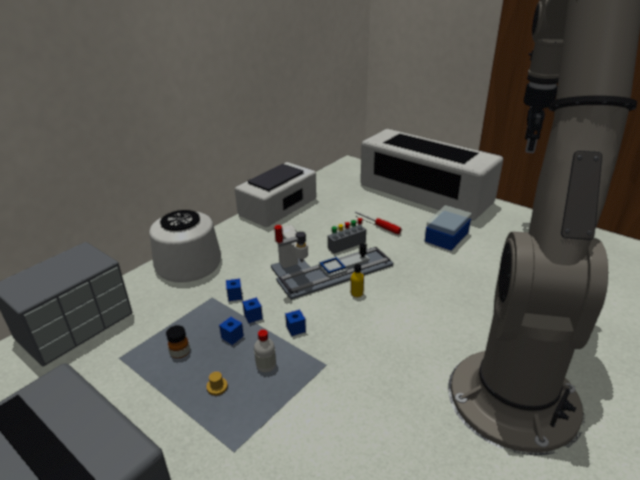

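Nut candidates in the top view are four blue blocks, at (262,197), (223,234), (252,230) and (263,269). The tip box at (475,300) is also blue. The leftmost (+y) is (223,234). In the top view the stand's guide head is near (313,226), the red crank knob at (292,213), the pocket at (344,245) and the carriage knob at (376,257). Next I'll measure these and take the close crop.

Run:
```python
from h import *
Z=np.load('top0.npz');im,d=Z['im'],Z['d'];c={k:Z[k] for k in('R','t','fx','fy','cx','cy')}
P=cloud(d,c)
hsv=cv2.cvtColor(im,cv2.COLOR_RGB2HSV)
m=cv2.inRange(hsv,(105,150,60),(125,255,255))
n,l,s,ce=cv2.connectedComponentsWithStats(m)
for i in range(1,n):
    if s[i,4]<20: continue
    pts=P[l==i]; top=np.percentile(pts[:,2],80)
    w=[ray(c,u,v,.04)[:2] for v,u in np.argwhere((l==i)&(P[...,2]>top-.012))]
    r=cv2.minAreaRect((np.array(w)*1000).astype(np.float32))
    print(i,ce[i],s[i,4],'top z',top.round(3),'rect mm',np.round(r[0]),np.round(r[1]),round(r[2],1))
for nm,u,v,z in(('head',313,226,.14),('crankknob',292,213,.186),('pocket',344,245,.026),('cknob',376,257,.062),('oil',334,281,.085),('rack',393,224,.07)):
    print(nm,ray(c,u,v,z).round(3),P[v,u].round(3))
save('crop1.png',cv2.hconcat([cv2.resize(im[180:290,145:285],(560,440),interpolation=2)]))
save('crop2.png',cv2.resize(im[180:300,270:430],(800,600),interpolation=2))
```

```text
1 [261.89795918 196.34693878] 147 top z 0.042 rect mm [645. 117.] [35. 32.] 45.8
2 [251.88050314 229.35220126] 159 top z 0.042 rect mm [556. 143.] [35. 34.] 64.1
3 [222.72580645 234.31182796] 186 top z 0.041 rect mm [543. 220.] [35. 34.] 1.2
4 [262.66666667 269.07575758] 132 top z 0.042 rect mm [451. 113.] [33. 31.] 58.6
head [ 0.545 -0.021  0.14 ] [ 0.544 -0.021  0.146]
crankknob [0.568 0.027 0.186] [0.568 0.027 0.182]
pocket [ 0.513 -0.1    0.026] [ 0.513 -0.1    0.026]
cknob [ 0.476 -0.18   0.062] [ 0.477 -0.18   0.059]
oil [ 0.415 -0.071  0.085] [ 0.415 -0.071  0.084]
rack [ 0.56  -0.225  0.07 ] [ 0.56  -0.226  0.069]
```

View pics/crop1.png

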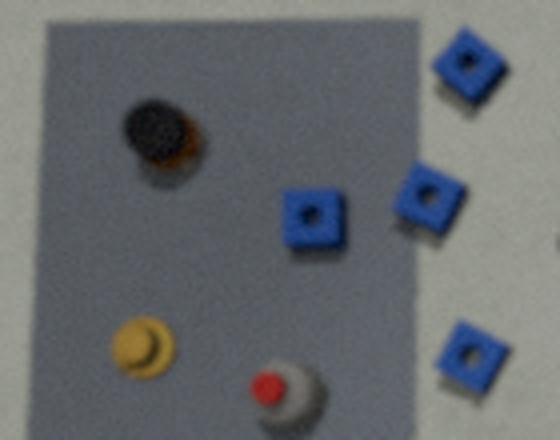

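View pics/crop2.png

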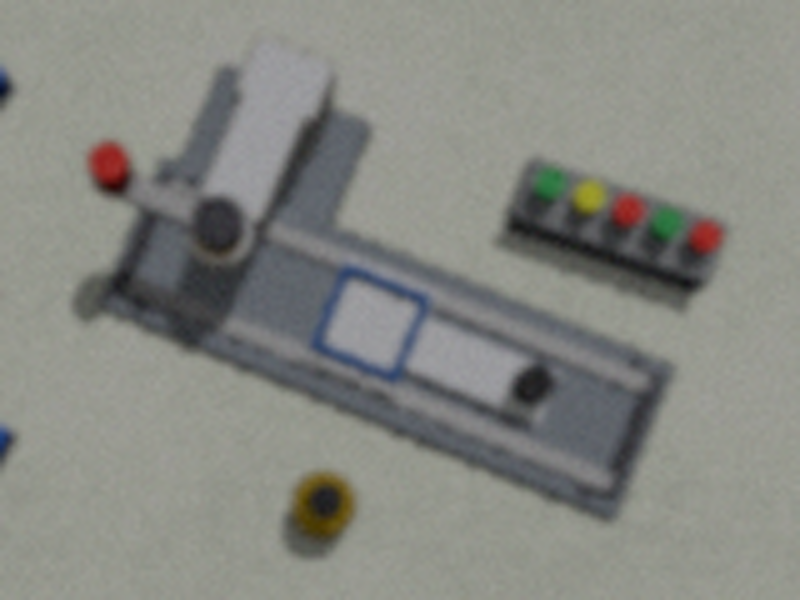

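Crop 1 shows the leftmost block upright with its hole visible, at crop (313,218). It measures (0.543, 0.220) with yaw ≈ 1° and a top height of 0.041, as expected. The next candidate, at y = 0.143, is clearly further right. Crop 2 shows the stand with its +y at about 65° in the world, and the carriage at about 0.03. I'm going to the nut.

```bash
cat >> h.py <<'E'
from scipy.spatial.transform import Rotation as Ro
def toolR(o): w,x,y,z=o['tool_rot'];return Ro.from_quat([x,y,z,w])
def delta(pos,jaw_deg=None):
    """tool-axis shift in mm to world pos with vertical tool; and az (deg) for jaw axis angle; applied shift FIRST"""
    o=readout.get_obs();R=toolR(o);print('t',o['t'],'pos',o['eef_pos'].round(4),'F',o['contact_force'].round(1),'w',round(o['gripper_width'],3),'q',o['q'].round(2))
    M=R.as_matrix();ja=np.degrees(np.arctan2(M[1,1],M[0,1]));print('jaw ang',ja.round(2),'tilt',M[:2,2].round(4))
    if pos is not None: print('shift',(M.T@(np.array(pos)-o['eef_pos'])*1000).round(1))
    if jaw_deg is not None: print('az',round(-((jaw_deg-ja+90)%180-90),2))
E
python3 -m crank '[{"x":45,"y":-36},{"x":45,"y":-36},{"x":45,"y":-36},{"x":45,"y":-36},{"x":45,"y":-36},{"x":45,"y":-36},{"x":45,"y":-36},{"x":30,"y":-48},{"x":30,"y":-48},{"x":30,"y":-48},{"x":30,"y":-48},{"x":30,"y":-48}]' && python3 -m crank '[{"x":30,"y":-48},{"x":30,"y":-48},{"x":30,"y":-48},{"x":30,"y":-48},{"az":-10},{"az":-10},{"az":-10},{"az":-10},{"az":-10},{"az":-10},{"az":-8},{}]'
python3 - <<'E'
from h import *
delta((.543,.220,.231),0)
im,d,c=grab('wrist');save('w1.png',im);R=np.array(c['R']);print(-R.T@np.array(c['t']),R[2],R[0],c['fx'])
P=cloud(d,c);hsv=cv2.cvtColor(im,cv2.COLOR_RGB2HSV);m=cv2.inRange(hsv,(105,150,50),(125,255,255))
n,l,s,ce=cv2.connectedComponentsWithStats(m)
for i in range(1,n):
    if s[i,4]<200: continue
    k=(l==i)&(P[...,2]>.034); w=[ray(c,u,v,.04)[:2]*1000 for v,u in np.argwhere(k)]
    if len(w)<50: continue
    r=cv2.minAreaRect(np.array(w,np.float32));print(ce[i].round(),s[i,:4],np.median(P[k],0).round(3),np.round(r[0],1),np.round(r[1],1),round(r[2],1))
E
```

```text
t 0.1 pos [ 0.2513 -0.6259  0.2304] F [-0.5 -0.8 -0.3] w 1.002 q [ 1.08  0.48  0.02  1.56 -0.01  1.11 -0.08]
jaw ang -68.12 tilt [-0.0007  0.0014]
shift [ 5.859e+02 -6.763e+02  4.000e-01]
az -68.12
[ 0.32404908 -0.5967834   0.37310278] [-0.28798154 -0.11400547 -0.95082563] [ 0.37366436 -0.92756192 -0.00195756] 333.6514319977955
[231.  45.] [206   0  44  92] [ 0.362 -0.498  0.046] [ 362.2 -497.5] [13.9 74.4] 87.1schema error: expected keys jaw, x, y, z, ax, ay, az
```

View pics/w1.png

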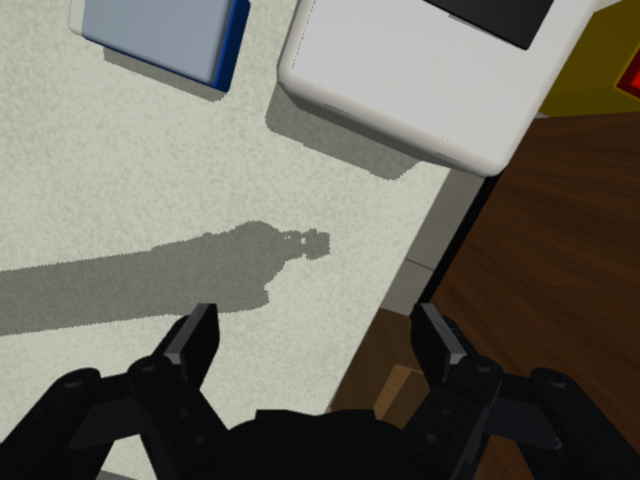

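The call was refused because every key is required, so the arm hasn't moved. The picture only shows the start area. I'll retype the rows in full.

```bash
python3 -m crank '[{"jaw":100,"x":45,"y":-36,"z":0,"ax":0,"ay":0,"az":0},{"jaw":100,"x":45,"y":-36,"z":0,"ax":0,"ay":0,"az":0},{"jaw":100,"x":45,"y":-36,"z":0,"ax":0,"ay":0,"az":0},{"jaw":100,"x":45,"y":-36,"z":0,"ax":0,"ay":0,"az":0},{"jaw":100,"x":45,"y":-36,"z":0,"ax":0,"ay":0,"az":0},{"jaw":100,"x":45,"y":-36,"z":0,"ax":0,"ay":0,"az":0},{"jaw":100,"x":45,"y":-36,"z":0,"ax":0,"ay":0,"az":0},{"jaw":100,"x":30,"y":-48,"z":0,"ax":0,"ay":0,"az":0},{"jaw":100,"x":30,"y":-48,"z":0,"ax":0,"ay":0,"az":0},{"jaw":100,"x":30,"y":-48,"z":0,"ax":0,"ay":0,"az":0},{"jaw":100,"x":30,"y":-48,"z":0,"ax":0,"ay":0,"az":0},{"jaw":100,"x":30,"y":-48,"z":0,"ax":0,"ay":0,"az":0}]' && python3 -m crank '[{"jaw":100,"x":30,"y":-48,"z":0,"ax":0,"ay":0,"az":0},{"jaw":100,"x":30,"y":-48,"z":0,"ax":0,"ay":0,"az":0},{"jaw":100,"x":30,"y":-48,"z":0,"ax":0,"ay":0,"az":0},{"jaw":100,"x":30,"y":-48,"z":0,"ax":0,"ay":0,"az":0},{"jaw":100,"x":0,"y":0,"z":0,"ax":0,"ay":0,"az":-10},{"jaw":100,"x":0,"y":0,"z":0,"ax":0,"ay":0,"az":-10},{"jaw":100,"x":0,"y":0,"z":0,"ax":0,"ay":0,"az":-10},{"jaw":100,"x":0,"y":0,"z":0,"ax":0,"ay":0,"az":-10},{"jaw":100,"x":0,"y":0,"z":0,"ax":0,"ay":0,"az":-10},{"jaw":100,"x":0,"y":0,"z":0,"ax":0,"ay":0,"az":-10},{"jaw":100,"x":0,"y":0,"z":0,"ax":0,"ay":0,"az":-8},{"jaw":100,"x":0,"y":0,"z":0,"ax":0,"ay":0,"az":0}]'
cat > nut.py <<'E'
from h import *
def nuts(name):
    im,d,c=grab('wrist');save(name,im)
    P=cloud(d,c);hsv=cv2.cvtColor(im,cv2.COLOR_RGB2HSV);m=cv2.inRange(hsv,(105,150,40),(125,255,255))
    n,l,s,ce=cv2.connectedComponentsWithStats(m)
    for i in range(1,n):
        if s[i,4]<200: continue
        k=(l==i)&(P[...,2]>.034); w=[ray(c,u,v,.04)[:2]*1000 for v,u in np.argwhere(k)]
        if len(w)<50: continue
        r=cv2.minAreaRect(np.array(w,np.float32));print(ce[i].round(),s[i,:4],np.median(P[k],0).round(3),np.round(r[0],1),np.round(r[1],1),round(r[2],1))
E
python3 - <<'E'
from nut import *
delta((.543,.220,.231),0)
nuts('w2.png')
E
```

```text
t: 1.65
eef_pos: [0.4997, 0.0051, 0.2314]
tool_rot: [0.0, 0.982, 0.19, 0.0]
contact_force: [0.3, 0.6, 0.0]
gripper_width: 1.002
t: 3.15
eef_pos: [0.5394, 0.226, 0.231]
tool_rot: [-0.0, 0.708, 0.706, -0.0]
contact_force: [0.5, -1.8, 1.3]
gripper_width: 1.005
t 3.15 pos [0.5394 0.226  0.231 ] F [ 0.5 -1.8  1.3] w 1.005 q [ 0.01  0.41 -0.66  1.74  0.28  1.09 -0.75]
jaw ang -0.22 tilt [-0.0007 -0.0001]
shift [-6.   3.6 -0. ]
az -0.22
[320. 215.] [303 195  35  41] [0.544 0.222 0.04 ] [543.7 221.3] [35.  37.1] 1.0
[332. 280.] [312 256  42  49] [0.557 0.146 0.04 ] [557.7 147. ] [41.5 36.8] 63.9
[405. 298.] [384 275  47  50] [0.64  0.126 0.04 ] [646.1 122.2] [39.7 36.2] 50.4
[241. 303.] [217 278  46  50] [0.452 0.116 0.04 ] [455. 122.] [53.2 35.3] 61.0
```

The nut measures (0.544, 0.2215), yaw 1°, 35×37 mm, top at 0.040, which is consistent. I'm descending and gripping.

```bash
python3 -m crank '[{"jaw":75,"x":-4.5,"y":4.3,"z":0,"ax":0,"ay":0,"az":-1},{"jaw":75,"x":0,"y":0,"z":50,"ax":0,"ay":0,"az":0},{"jaw":75,"x":0,"y":0,"z":50,"ax":0,"ay":0,"az":0},{"jaw":75,"x":0,"y":0,"z":50,"ax":0,"ay":0,"az":0},{"jaw":75,"x":0,"y":0,"z":45,"ax":0,"ay":0,"az":0},{"jaw":75,"x":0,"y":0,"z":20,"ax":0,"ay":0,"az":0},{"jaw":75,"x":0,"y":0,"z":8,"ax":0,"ay":0,"az":0},{"jaw":75,"x":0,"y":0,"z":0,"ax":0,"ay":0,"az":0},{"jaw":30,"x":0,"y":0,"z":0,"ax":0,"ay":0,"az":0},{"jaw":30,"x":0,"y":0,"z":0,"ax":0,"ay":0,"az":0},{"jaw":30,"x":0,"y":0,"z":0,"ax":0,"ay":0,"az":0},{"jaw":30,"x":0,"y":0,"z":0,"ax":0,"ay":0,"az":0}]' 30
python3 - <<'E'
from h import *
delta(None)
E
```

```text
t: 4.7
eef_pos: [0.5449, 0.2222, 0.0098]
tool_rot: [0.001, 0.702, 0.712, 0.001]
contact_force: [-1.1, -0.6, 7.5]
gripper_width: 0.417
t 4.7 pos [0.5449 0.2222 0.0098] F [-1.1 -0.6  7.5] w 0.417 q [-0.1   0.69 -0.52  1.89  0.51  0.7  -0.91]
jaw ang 0.86 tilt [0.0024 0.0008]
```

Gripped (35 mm opening). I'll lift, then carry it to a spot beside the pocket where the wrist camera looks straight down on it.

```bash
python3 -m crank '[{"jaw":30,"x":0,"y":0,"z":-50,"ax":0,"ay":0,"az":0},{"jaw":30,"x":0,"y":0,"z":-50,"ax":0,"ay":0,"az":0},{"jaw":30,"x":0,"y":0,"z":-50,"ax":0,"ay":0,"az":0},{"jaw":30,"x":0,"y":0,"z":-50,"ax":0,"ay":0,"az":0},{"jaw":30,"x":0,"y":0,"z":-50,"ax":0,"ay":0,"az":0},{"jaw":30,"x":-52,"y":8,"z":0,"ax":0,"ay":0,"az":0},{"jaw":30,"x":-52,"y":8,"z":0,"ax":0,"ay":0,"az":0},{"jaw":30,"x":-52,"y":8,"z":0,"ax":0,"ay":0,"az":0},{"jaw":30,"x":-52,"y":8,"z":0,"ax":0,"ay":0,"az":0},{"jaw":30,"x":-52,"y":8,"z":0,"ax":0,"ay":0,"az":0},{"jaw":30,"x":-52,"y":8,"z":0,"ax":0,"ay":0,"az":0},{"jaw":30,"x":-52,"y":8,"z":0,"ax":0,"ay":0,"az":0}]' && python3 -m crank '[{"jaw":30,"x":0,"y":0,"z":0,"ax":0,"ay":0,"az":-10},{"jaw":30,"x":0,"y":0,"z":0,"ax":0,"ay":0,"az":-10},{"jaw":30,"x":0,"y":0,"z":0,"ax":0,"ay":0,"az":-10},{"jaw":30,"x":0,"y":0,"z":0,"ax":0,"ay":0,"az":-10},{"jaw":30,"x":0,"y":0,"z":0,"ax":0,"ay":0,"az":-10},{"jaw":30,"x":0,"y":0,"z":0,"ax":0,"ay":0,"az":-10},{"jaw":30,"x":0,"y":0,"z":25,"ax":0,"ay":0,"az":-4},{"jaw":30,"x":0,"y":0,"z":25,"ax":0,"ay":0,"az":0},{"jaw":30,"x":0,"y":0,"z":0,"ax":0,"ay":0,"az":0}]'
python3 - <<'E'
from nut import *
delta((.603,-.142,.21),65)
im,d,c=grab('wrist');save('w3.png',im);np.savez('w3.npz',im=im,d=d,**c)
E
```

```text
t: 6.2
eef_pos: [0.6053, -0.143, 0.2587]
tool_rot: [0.0, 0.702, 0.713, 0.0]
contact_force: [0.5, -0.2, -1.1]
gripper_width: 0.419
t: 7.32
eef_pos: [0.6038, -0.1415, 0.2067]
tool_rot: [-0.002, 0.218, 0.976, -0.0]
contact_force: [-0.1, -0.1, -0.2]
gripper_width: 0.421
t 7.325 pos [ 0.6038 -0.1415  0.2067] F [-0.1 -0.1 -0.2] w 0.421 q [ 0.68  0.52 -0.76  1.68  0.39  1.11  0.94]
jaw ang 64.87 tilt [-0.0038  0.0004]
shift [ 0.5 -0.8 -3.3]
az -0.13
```

View pics/w3.png

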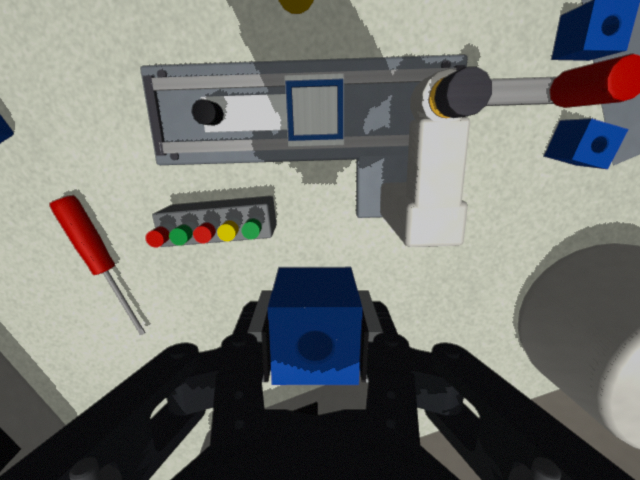

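The wrist view shows the pocket frame centred near (316,110), the carriage knob at (207,112), the head and hub near (460,93), the red knob at (600,80), and the nut upright in the jaws near (315,335). Next I'll compute their positions.

```bash
cat > pk.py <<'E'
from h import *
def rect(w): return cv2.minAreaRect(np.array(w,np.float32)*1000)
def analyse(im,d,c,tz):
    P=cloud(d,c);hsv=cv2.cvtColor(im,cv2.COLOR_RGB2HSV);m=cv2.inRange(hsv,(100,110,25),(128,255,255))
    n,l,s,ce=cv2.connectedComponentsWithStats(m)
    for i in range(1,n):
        if s[i,4]<200: continue
        z=np.median(P[l==i][:,2]);k=(l==i)
        hz=.033
        if P[k][:,2].max()>tz: k&=P[...,2]>tz+.027; hz=np.median(P[k][:,2])
        w=np.array([ray(c,u,v,hz)[:2] for v,u in np.argwhere(k)])
        r=rect(w);print(ce[i].round(),s[i,4],'z',z.round(4),hz.round(4),'rect',np.round(r[0],1),np.round(r[1],1),round(r[2],1))
    for nm,lo,hi,rad in(('cknob',.056,.068,None),('red',.175,.2,None)):
        k=(P[...,2]>lo)&(P[...,2]<hi)&(d>0)&((hsv[...,2]<70) if nm=='cknob' else ((hsv[...,1]>150)&((hsv[...,0]<8)|(hsv[...,0]>172))))
        k[250:]=0
        n,l,s,ce=cv2.connectedComponentsWithStats(k.astype(np.uint8))
        for i in range(1,n):
            if s[i,4]>60: w=P[l==i];cc,rr=cv2.minEnclosingCircle((w[:,:2]*1000).astype(np.float32));print(nm,ce[i].round(),s[i,4],np.round(cc,1),round(rr,1),np.median(w,0).round(4))
    for lo,hi in((.112,.124),(.14,.152)):
        k=(P[...,2]>lo)&(P[...,2]<hi)&(d>0);k[250:]=0;n,l,s,ce=cv2.connectedComponentsWithStats(k.astype(np.uint8))
        for i in range(1,n):
            if s[i,4]>150: w=P[l==i];print('z',lo,ce[i].round(),s[i,:],np.median(w,0).round(4),w.min(0).round(3),w.max(0).round(3))
E
python3 - <<'E'
from pk import *
Z=np.load('w3.npz');analyse(Z['im'],Z['d'],{k:Z[k] for k in('R','t','fx','fy','cx','cy')},.2067)
E
```

```text
[596.  29.] 4058 z 0.0385 0.3496 rect [ 531.4 -108.1] [0. 0.] 0.0
[315. 107.] 1081 z 0.033 0.3496 rect [ 531.4 -108.1] [0. 0.] 0.0
[586. 142.] 2955 z 0.0389 0.3496 rect [ 531.4 -108.1] [0. 0.] 0.0
[315. 327.] 10409 z 0.2363 0.2368 rect [ 597.1 -139. ] [36.5 51.6] 65.4
cknob [204. 112.] 514 [ 478.1 -182.4] 10.0 [ 0.4783 -0.182   0.0619]
cknob [188. 229.] 72 [ 557.3 -248.1] 6.8 [ 0.5569 -0.2449  0.0636]
cknob [165. 231.] 74 [ 550.4 -267.8] 6.7 [ 0.5491 -0.2646  0.0641]
red [616.  80.] 2036 [568.6  27.1] 10.0 [0.5676 0.0238 0.1854]
z 0.112 [437. 175.] [ 403   69   67  178 7714] [ 0.5934 -0.0426  0.1179] [ 0.53  -0.081  0.112] [ 0.647 -0.012  0.122]
z 0.14 [493.  91.] [ 440   66  129   51 3857] [ 0.5537 -0.0127  0.1482] [ 0.534 -0.035  0.14 ] [0.578 0.029 0.152]
```

Run:
```python
from pk import *
Z=np.load('w3.npz');im,d=Z['im'],Z['d'];c={k:Z[k] for k in('R','t','fx','fy','cx','cy')}
P=cloud(d,c);hsv=cv2.cvtColor(im,cv2.COLOR_RGB2HSV);m=cv2.inRange(hsv,(100,110,25),(128,255,255))*(d>0)
n,l,s,ce=cv2.connectedComponentsWithStats(m.astype(np.uint8))
k=(l==l[107,290]) if l[107,290] else l==l[80,315]
k=(l==[i for i in range(n) if abs(ce[i]-[315,107]).max()<6 and s[i,4]>500][0])
w=np.array([ray(c,u,v,.033)[:2] for v,u in np.argwhere(k)]);r=rect(w);print('pocket',np.round(r[0],1),np.round(r[1],1),r[2])
hz=(l==[i for i in range(n) if s[i,4]>8000][0]);q=P[hz];print(np.percentile(q[:,2],[2,10,50,90,98]).round(4))
for a in(.233,.235):
  t=rect(q[q[:,2]>a][:,:2]);print('nut top',np.round(t[0],1),np.round(t[1],1),t[2])
# hub disc
k=(P[...,2]>.143)&(P[...,2]<.155)&(hsv[...,2]<90)&(d>0);k[200:]=0;k=k&(P[...,1]<0)
cc,rr=cv2.minEnclosingCircle((P[k][:,:2]*1000).astype(np.float32));print('hub',cc,rr)
cv=np.array([478.1,-182.4]);u=np.array(r[0])-cv;print('dir',np.degrees(np.arctan2(u[1],u[0])),np.linalg.norm(u))
```

```text
pocket [ 513.5 -100.3] [48.9 49.2] 66.66328430175781
[-0.0017 -0.0007  0.0012  0.2844  0.2988]
nut top [ 595.5 -136.9] [99.3 99.4] 20.83946418762207
nut top [ 595.5 -136.9] [99.3 99.4] 20.83946418762207
hub (547.1898193359375, -20.797271728515625) 14.41572093963623
dir 66.69249386993462 89.43427012452868
```

The pocket is at (513.5, −100.3) mm with yaw 66.7°. The knob-to-pocket distance of 89.4 mm (expected 90) agrees, and so does its direction of 66.7°. The nut sits in the hand at a tool offset of about (−0.7, −0.5) mm. I'm moving over the pocket to just above its walls.

```bash
python3 -m crank '[{"jaw":30,"x":0,"y":0,"z":0,"ax":0,"ay":0,"az":-1.8},{"jaw":30,"x":50,"y":1.3,"z":0,"ax":0,"ay":0,"az":0},{"jaw":30,"x":50,"y":1.3,"z":0,"ax":0,"ay":0,"az":0},{"jaw":30,"x":0,"y":0,"z":50,"ax":0,"ay":0,"az":0},{"jaw":30,"x":0,"y":0,"z":50,"ax":0,"ay":0,"az":0},{"jaw":30,"x":0,"y":0,"z":40,"ax":0,"ay":0,"az":0},{"jaw":30,"x":0,"y":0,"z":15,"ax":0,"ay":0,"az":0},{"jaw":30,"x":0,"y":0,"z":0,"ax":0,"ay":0,"az":0},{"jaw":30,"x":0,"y":0,"z":0,"ax":0,"ay":0,"az":0}]'
python3 - <<'E'
from h import *
delta((.5131,-.0996,.0358),66.7)
E
```

```text
t: 8.5
eef_pos: [0.5162, -0.0993, 0.0551]
tool_rot: [0.002, 0.202, 0.979, 0.0]
contact_force: [0.4, -0.3, 0.4]
gripper_width: 0.419
t 8.5 pos [ 0.5162 -0.0993  0.0551] F [ 0.4 -0.3  0.4] w 0.419 q [ 0.62  0.58 -0.7   2.01  0.55  0.74  0.75]
jaw ang 66.68 tilt [ 0.0031 -0.0005]
shift [ 2.8 -1.5 19.3]
az -0.02
```

```bash
python3 -m crank '[{"jaw":30,"x":2.8,"y":-1.5,"z":0,"ax":0,"ay":0,"az":0},{"jaw":30,"x":0,"y":0,"z":9,"ax":0,"ay":0,"az":0},{"jaw":30,"x":0,"y":0,"z":5,"ax":0,"ay":0,"az":0},{"jaw":30,"x":0,"y":0,"z":4,"ax":0,"ay":0,"az":0},{"jaw":30,"x":0,"y":0,"z":0,"ax":0,"ay":0,"az":0},{"jaw":30,"x":0,"y":0,"z":0,"ax":0,"ay":0,"az":0}]'
python3 - <<'E'
from h import *
delta((.5131,-.0996,.0358),66.7)
im,d,c=grab('wrist');save('w4.png',im);print(cloud(d,c)[50:60,:,2].max())
E
```

```text
t: 9.25
eef_pos: [0.5115, -0.0992, 0.0357]
tool_rot: [-0.0, 0.202, 0.979, -0.0]
contact_force: [-3.4, 0.7, 7.0]
gripper_width: 0.419
t 9.25 pos [ 0.5115 -0.0992  0.0357] F [-3.4  0.7  7. ] w 0.419 q [ 0.61  0.6  -0.68  2.03  0.58  0.71  0.72]
jaw ang 66.7 tilt [-0.0002 -0.0002]
shift [-1.7  0.3 -0.1]
az -0.0
0.17838676080633048
```

View pics/w4.png

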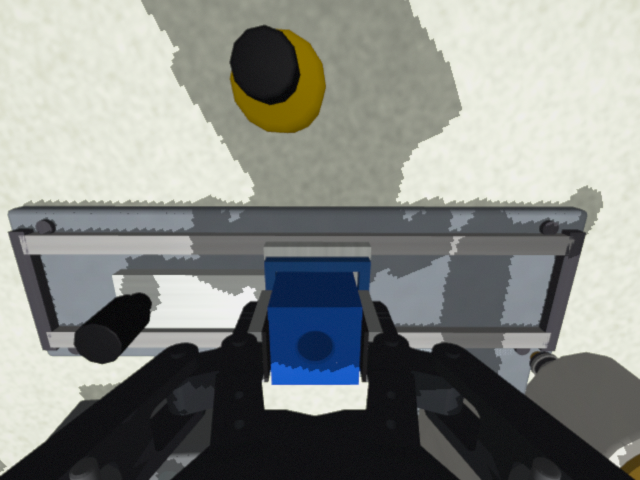

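The nut is down at floor height (z 0.0357, about 7 N upward), inside the blue wall visible at (317,268), about 1.5 mm too far towards tool +x. I'll ease back and release.

```bash
python3 -m crank '[{"jaw":30,"x":-1.5,"y":0,"z":0,"ax":0,"ay":0,"az":0},{"jaw":30,"x":0,"y":0,"z":0,"ax":0,"ay":0,"az":0},{"jaw":60,"x":0,"y":0,"z":0,"ax":0,"ay":0,"az":0},{"jaw":60,"x":0,"y":0,"z":0,"ax":0,"ay":0,"az":0},{"jaw":60,"x":0,"y":0,"z":-5,"ax":0,"ay":0,"az":0},{"jaw":60,"x":0,"y":0,"z":-20,"ax":0,"ay":0,"az":0},{"jaw":60,"x":0,"y":0,"z":-50,"ax":0,"ay":0,"az":0},{"jaw":60,"x":0,"y":0,"z":-50,"ax":0,"ay":0,"az":0},{"jaw":0,"x":-20,"y":-40,"z":-10,"ax":0,"ay":0,"az":0},{"jaw":0,"x":0,"y":-50,"z":0,"ax":0,"ay":0,"az":0},{"jaw":0,"x":0,"y":-40,"z":0,"ax":0,"ay":0,"az":0},{"jaw":0,"x":0,"y":0,"z":0,"ax":0,"ay":0,"az":0}]'
python3 - <<'E'
from h import *
u=np.array([.3955,.9185]);delta(list(np.array([.4781,-.1824])-.035*u)+[.05])
im,d,c=grab('wrist');save('w5.png',im)
P=cloud(d,c);hsv=cv2.cvtColor(im,cv2.COLOR_RGB2HSV);m=cv2.inRange(hsv,(100,110,25),(128,255,255))*((P[...,2]>.058)&(P[...,2]<.074)).astype(np.uint8)
n,l,s,ce=cv2.connectedComponentsWithStats(m)
for i in range(1,n):
    if s[i,4]>200:
        w=P[l==i];k=w[:,2]>np.median(w[:,2])-.003;r=cv2.minAreaRect((w[k][:,:2]*1000).astype(np.float32));print(ce[i].round(),s[i,4],np.median(w[:,2]).round(4),np.round(r[0],1),np.round(r[1],1),r[2])
E
```

```text
t: 10.8
eef_pos: [0.4781, -0.2312, 0.1712]
tool_rot: [0.0, 0.205, 0.979, -0.001]
contact_force: [-0.1, -0.2, 0.6]
gripper_width: -0.0
t 10.8 pos [ 0.4781 -0.2312  0.1712] F [-0.1 -0.2  0.6] w -0.0 q [ 0.96  0.42 -0.79  1.92  0.36  0.95  1.16]
jaw ang 66.31 tilt [-0.0003 -0.0018]
shift [ 19.4   9.9 121.2]
[489. 212.] 2313 0.0659 [ 512. -100.] [37.6 36.6] 67.24860382080078
```

View pics/w5.png

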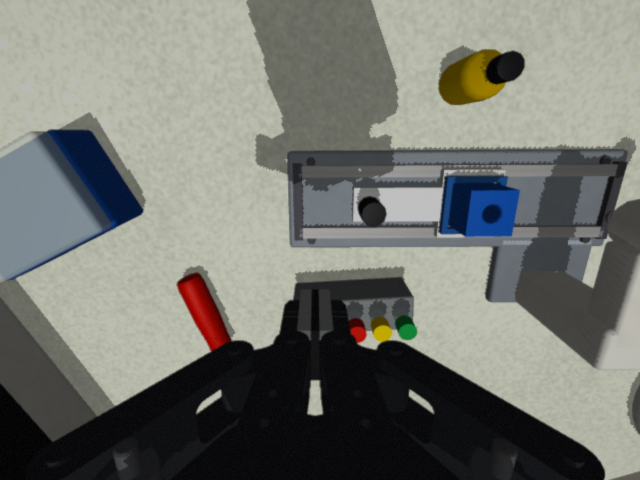

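The nut stands seated in the pocket at (490,212): centre (512, −100) mm, top at 0.066 as required, fingers clear. The carriage knob is at (372,212). I'm going behind the knob with closed fingers to push the carriage home.

```bash
python3 -m crank '[{"jaw":0,"x":19.4,"y":9.5,"z":0,"ax":0,"ay":0,"az":-0.4},{"jaw":0,"x":0,"y":0,"z":50,"ax":0,"ay":0,"az":0},{"jaw":0,"x":0,"y":0,"z":50,"ax":0,"ay":0,"az":0},{"jaw":0,"x":0,"y":0,"z":30,"ax":0,"ay":0,"az":0},{"jaw":0,"x":0,"y":0,"z":0,"ax":0,"ay":0,"az":0},{"jaw":0,"x":0,"y":10,"z":0,"ax":0,"ay":0,"az":0},{"jaw":0,"x":0,"y":12,"z":0,"ax":0,"ay":0,"az":0},{"jaw":0,"x":0,"y":12,"z":0,"ax":0,"ay":0,"az":0},{"jaw":0,"x":0,"y":0,"z":0,"ax":0,"ay":0,"az":0}]'
python3 - <<'E'
from h import *
u=np.array([.3955,.9185]);delta(list(np.array([.4781,-.1824])+(.086-.0245)*u)+[.041],66.7)
E
```

```text
t: 11.98
eef_pos: [0.4803, -0.178, 0.0412]
tool_rot: [0.001, 0.198, 0.98, 0.0]
contact_force: [-0.0, -0.1, -0.5]
gripper_width: 0.002
t 11.975 pos [ 0.4803 -0.178   0.0412] F [-0.  -0.1 -0.5] w 0.002 q [ 0.77  0.58 -0.67  2.05  0.56  0.7   0.91]
jaw ang 67.21 tilt [0.0023 0.0004]
shift [-0.2 56.6  0.3]
az 0.51
```

```bash
python3 -m crank '[{"jaw":0,"x":0,"y":12,"z":0,"ax":0,"ay":0,"az":0.5},{"jaw":0,"x":0,"y":12,"z":0,"ax":0,"ay":0,"az":0},{"jaw":0,"x":0,"y":12,"z":0,"ax":0,"ay":0,"az":0},{"jaw":0,"x":0,"y":10,"z":0,"ax":0,"ay":0,"az":0},{"jaw":0,"x":0,"y":5,"z":0,"ax":0,"ay":0,"az":0},{"jaw":0,"x":0,"y":3,"z":0,"ax":0,"ay":0,"az":0},{"jaw":0,"x":0,"y":0,"z":0,"ax":0,"ay":0,"az":0}]'
python3 - <<'E'
from h import *
u=np.array([.3955,.9185]);delta(list(np.array([.4781,-.1824])+(.086-.0245)*u)+[.041],66.7)
im,d,c=grab('wrist');save('w6.png',im);P=cloud(d,c)
k=(P[...,2]>.056)&(P[...,2]<.068)&(d>0);k[:,:]&=(cv2.cvtColor(im,cv2.COLOR_RGB2HSV)[...,2]<70)
n,l,s,ce=cv2.connectedComponentsWithStats(k.astype(np.uint8))
for i in range(1,n):
    if s[i,4]>100: w=P[l==i];print(ce[i].round(),s[i,4],cv2.minEnclosingCircle((w[:,:2]*1000).astype(np.float32)))
E
```

```text
t: 12.85
eef_pos: [0.5002, -0.1297, 0.0402]
tool_rot: [-0.0, 0.203, 0.979, 0.0]
contact_force: [0.1, -0.0, 1.1]
gripper_width: 0.002
t 12.85 pos [ 0.5002 -0.1297  0.0402] F [ 0.1 -0.   1.1] w 0.002 q [ 0.67  0.59 -0.67  2.04  0.56  0.7   0.8 ]
jaw ang 66.59 tilt [-0.0001  0.0006]
shift [-0.5  4.4 -0.8]
az -0.11
[559. 313.] 2154 ((542.6690673828125, -27.91875648498535), 25.152231216430664)
[348. 321.] 2383 ((500.3553771972656, -119.56983184814453), 23.888574600219727)
[589. 337.] 601 ((545.6986694335938, -25.835710525512695), 6.791379928588867)
```

```bash
python3 -m crank '[{"jaw":0,"x":0,"y":3,"z":0,"ax":0,"ay":0,"az":0},{"jaw":0,"x":0,"y":2,"z":0,"ax":0,"ay":0,"az":0},{"jaw":0,"x":0,"y":0,"z":0,"ax":0,"ay":0,"az":0}]'; python3 -m crank '[{"jaw":0,"x":0,"y":2,"z":0,"ax":0,"ay":0,"az":0},{"jaw":0,"x":0,"y":0,"z":0,"ax":0,"ay":0,"az":0}]';python3 -m crank '[{"jaw":0,"x":0,"y":2,"z":0,"ax":0,"ay":0,"az":0},{"jaw":0,"x":0,"y":0,"z":0,"ax":0,"ay":0,"az":0}]'
```

```text
t: 13.28
eef_pos: [0.5019, -0.1255, 0.0401]
tool_rot: [-0.0, 0.203, 0.979, -0.0]
contact_force: [-1.0, -1.0, -0.8]
gripper_width: -0.001
t: 13.52
eef_pos: [0.502, -0.1251, 0.0401]
tool_rot: [-0.001, 0.204, 0.979, -0.001]
contact_force: [-3.7, -5.9, 1.4]
gripper_width: 0.002
t: 13.78
eef_pos: [0.502, -0.125, 0.04]
tool_rot: [-0.001, 0.204, 0.979, -0.002]
contact_force: [-5.3, -9.6, 4.7]
gripper_width: 0.002
```

The force is rising with no motion, so the carriage is at its stop. I'm backing off, rising, and looking at the carriage and the crank knob.

```bash
python3 -m crank '[{"jaw":0,"x":0,"y":-8,"z":0,"ax":0,"ay":0,"az":0},{"jaw":0,"x":0,"y":-10,"z":0,"ax":0,"ay":0,"az":0},{"jaw":0,"x":0,"y":0,"z":-50,"ax":0,"ay":0,"az":0},{"jaw":45,"x":0,"y":0,"z":-55,"ax":0,"ay":0,"az":0},{"jaw":45,"x":0,"y":0,"z":-55,"ax":0,"ay":0,"az":0},{"jaw":45,"x":0,"y":0,"z":-50,"ax":0,"ay":0,"az":0},{"jaw":45,"x":-15,"y":45,"z":0,"ax":0,"ay":0,"az":0},{"jaw":45,"x":-15,"y":45,"z":0,"ax":0,"ay":0,"az":0},{"jaw":45,"x":-15,"y":45,"z":0,"ax":0,"ay":0,"az":0},{"jaw":45,"x":-15,"y":45,"z":0,"ax":0,"ay":0,"az":0},{"jaw":45,"x":0,"y":0,"z":0,"ax":0,"ay":0,"az":0}]'
python3 - <<'E'
from h import *
im,d,c=grab('wrist');save('w7.png',im);P=cloud(d,c);hsv=cv2.cvtColor(im,cv2.COLOR_RGB2HSV)
red=((hsv[...,1]>150)&((hsv[...,0]<8)|(hsv[...,0]>172))&(d>0))
n,l,s,ce=cv2.connectedComponentsWithStats((red&(P[...,2]>.15)).astype(np.uint8))
for i in range(1,n):
    if s[i,4]>100:
        w=P[l==i];zt=np.percentile(w[:,2],95);k=(l==i)&(P[...,2]>zt-.004)
        print(ce[i].round(),s[i,4],zt.round(4),cv2.minEnclosingCircle((P[k][:,:2]*1000).astype(np.float32)))
k=(hsv[...,2]<70)&(d>0)&(P[...,2]>.056)&(P[...,2]<.066)&(P[...,1]<-.08);k[300:]=0
n,l,s,ce=cv2.connectedComponentsWithStats(k.astype(np.uint8))
for i in range(1,n):
    if s[i,4]>60: print('cknob?',ce[i].round(),s[i,4],cv2.minEnclosingCircle((P[l==i][:,:2]*1000).astype(np.float32)))
delta((.5686,.0271,.151),66.7)
E
```

```text
t: 15.15
eef_pos: [0.6245, 0.0076, 0.2503]
tool_rot: [0.0, 0.2, 0.98, 0.002]
contact_force: [0.1, -0.5, -0.3]
gripper_width: 0.445
[311. 167.] 790 0.187 ((568.8516235351562, 28.81741714477539), 9.672981262207031)
cknob? [163. 154.] 364 ((511.4646911621094, -104.17716979980469), 9.924803733825684)
t 15.2 pos [0.6236 0.005  0.25  ] F [-0.7 -0.3 -0.2] w 0.454 q [ 0.49  0.5  -0.84  1.62  0.39  1.19  0.74]
jaw ang 66.78 tilt [-0.0001  0.0018]
shift [59.2 -1.5 99.1]
az 0.08
```

View pics/w7.png

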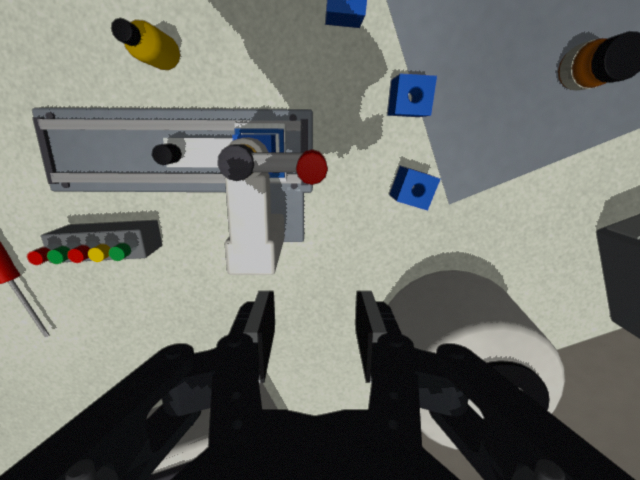

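The view shows the carriage knob at (166,154), which measures within 1 mm of its home position. The nut is under the head at (255,140) and the red crank knob is at (311,167), centred at about (568.7, 28). I'm gripping the crank knob.

```bash
python3 -m crank '[{"jaw":45,"x":40,"y":-0.5,"z":0,"ax":0,"ay":0,"az":0},{"jaw":45,"x":19,"y":-0.5,"z":0,"ax":0,"ay":0,"az":0},{"jaw":45,"x":0,"y":0,"z":0,"ax":0,"ay":0,"az":0},{"jaw":45,"x":0,"y":0,"z":0,"ax":0,"ay":0,"az":0}]'
python3 - <<'E'
from h import *
delta((.5687,.0278,.153),66.7)
E
```

```text
t: 15.7
eef_pos: [0.5693, 0.0238, 0.2504]
tool_rot: [0.0, 0.204, 0.979, -0.0]
contact_force: [0.5, 0.5, -0.3]
gripper_width: 0.448
t 15.7 pos [0.5693 0.0238 0.2504] F [ 0.5  0.5 -0.3] w 0.448 q [ 0.52  0.41 -0.87  1.75  0.35  1.14  0.71]
jaw ang 66.45 tilt [ 0.0007 -0.0007]
shift [ 2.2  3.5 97.4]
az -0.25
```

```bash
python3 -m crank '[{"jaw":45,"x":2,"y":3.5,"z":0,"ax":0,"ay":0,"az":0},{"jaw":45,"x":0,"y":0,"z":40,"ax":0,"ay":0,"az":0},{"jaw":45,"x":0,"y":0,"z":40,"ax":0,"ay":0,"az":0},{"jaw":45,"x":0,"y":0,"z":17,"ax":0,"ay":0,"az":0},{"jaw":45,"x":0,"y":0,"z":0,"ax":0,"ay":0,"az":0},{"jaw":20,"x":0,"y":0,"z":0,"ax":0,"ay":0,"az":0},{"jaw":15,"x":0,"y":0,"z":0,"ax":0,"ay":0,"az":0},{"jaw":15,"x":0,"y":0,"z":0,"ax":0,"ay":0,"az":0},{"jaw":15,"x":0,"y":0,"z":0,"ax":0,"ay":0,"az":0}]' 25
python3 - <<'E'
from h import *
delta((.5687,.0278,.153),66.7)
R=toolR(readout.get_obs()).as_matrix();u=np.array([.3955,.9185]);v=np.array([.9185,-.3955])
for st in range(0,361,15):
    a=np.radians(st);b=np.radians(st+15);f=lambda t:55*(np.cos(t)*u+np.sin(t)*v)
    D=np.append(f(b)-f(a),-.5);print(st,(R.T@D).round(1))
E
```

```text
t: 16.82
eef_pos: [0.5694, 0.0297, 0.1546]
tool_rot: [0.001, 0.203, 0.979, 0.0]
contact_force: [0.0, -0.5, 6.2]
gripper_width: 0.227
t 16.825 pos [0.5694 0.0297 0.1546] F [ 0.  -0.5  6.2] w 0.227 q [ 0.46  0.52 -0.82  1.84  0.45  0.97  0.61]
jaw ang 66.57 tilt [0.0026 0.0002]
shift [-0.1 -2.   1.6]
az -0.13
0 [-14.2  -1.8   0.5]
15 [-13.3  -5.5   0.5]
30 [-11.4  -8.7   0.5]
45 [ -8.8 -11.4   0.5]
60 [ -5.5 -13.3   0.5]
75 [ -1.9 -14.2   0.5]
90 [  1.8 -14.2   0.5]
105 [  5.5 -13.3   0.5]
120 [  8.7 -11.4   0.5]
135 [11.4 -8.8  0.5]
150 [13.3 -5.5  0.5]
165 [14.2 -1.9  0.5]
180 [14.2  1.8  0.5]
195 [13.3  5.5  0.5]
210 [11.4  8.7  0.5]
225 [ 8.8 11.4  0.5]
240 [ 5.5 13.3  0.5]
255 [ 1.9 14.2  0.5]
270 [-1.8 14.2  0.5]
285 [-5.5 13.3  0.5]
300 [-8.7 11.4  0.5]
315 [-11.4   8.8   0.5]
330 [-13.3   5.5   0.5]
345 [-14.2   1.9   0.5]
360 [-14.2  -1.8   0.5]
```

The knob is held (19.3 mm). First quarter clockwise, then a check.

```bash
python3 -m crank '[{"jaw":15,"x":-14.2,"y":-1.8,"z":0.5,"ax":0,"ay":0,"az":0},{"jaw":15,"x":-13.3,"y":-5.5,"z":0.5,"ax":0,"ay":0,"az":0},{"jaw":15,"x":-11.4,"y":-8.7,"z":0.5,"ax":0,"ay":0,"az":0},{"jaw":15,"x":-8.8,"y":-11.4,"z":0.5,"ax":0,"ay":0,"az":0},{"jaw":15,"x":-5.5,"y":-13.3,"z":0.5,"ax":0,"ay":0,"az":0},{"jaw":15,"x":-1.9,"y":-14.2,"z":0.5,"ax":0,"ay":0,"az":0},{"jaw":15,"x":0,"y":0,"z":0,"ax":0,"ay":0,"az":0}]'
cat > ck.py <<'E'
from h import *
import sys
A=np.array([.5474,-.0212]);u=np.array([.3955,.9185]);v=np.array([.9185,-.3955])
o=readout.get_obs();p=o['eef_pos'][:2]-A;print('angle',np.degrees(np.arctan2(p@v,p@u)).round(1),'rad mm',(np.hypot(*p)*1e3).round(1))
a=np.radians(float(sys.argv[1]));delta(list(A+.055*(np.cos(a)*u+np.sin(a)*v))+[.1546-.012*a/2/np.pi],66.7)
E
python3 ck.py 90
```

```text
t: 17.7
eef_pos: [0.5978, -0.0438, 0.1516]
tool_rot: [0.001, 0.204, 0.979, -0.0]
contact_force: [-0.8, -1.7, 7.7]
gripper_width: 0.222
angle 90.8 rad mm 55.3
t 17.7 pos [ 0.5978 -0.0438  0.1516] F [-0.8 -1.7  7.7] w 0.222 q [ 0.55  0.56 -0.79  1.78  0.47  1.    0.74]
jaw ang 66.48 tilt [ 0.002  -0.0006]
shift [0.3 0.8 0. ]
az -0.22
```

Right on the circle with low forces. On to 180°, then a stop.

```bash
python3 -m crank '[{"jaw":15,"x":1.8,"y":-14.2,"z":0.5,"ax":0,"ay":0,"az":0},{"jaw":15,"x":5.5,"y":-13.3,"z":0.5,"ax":0,"ay":0,"az":0},{"jaw":15,"x":8.7,"y":-11.4,"z":0.5,"ax":0,"ay":0,"az":0},{"jaw":15,"x":11.4,"y":-8.8,"z":0.5,"ax":0,"ay":0,"az":0},{"jaw":15,"x":13.3,"y":-5.5,"z":0.5,"ax":0,"ay":0,"az":0},{"jaw":15,"x":14.2,"y":-1.9,"z":0.5,"ax":0,"ay":0,"az":0},{"jaw":15,"x":0,"y":0,"z":0,"ax":0,"ay":0,"az":0},{"jaw":15,"x":0,"y":0,"z":0,"ax":0,"ay":0,"az":0},{"jaw":15,"x":0,"y":0,"z":0,"ax":0,"ay":0,"az":0}]'; python3 ck.py 180
```

```text
t: 18.82
eef_pos: [0.5248, -0.0716, 0.1484]
tool_rot: [0.0, 0.203, 0.979, -0.0]
contact_force: [-1.8, 0.2, 11.5]
gripper_width: 0.224
angle -179.1 rad mm 55.2
t 18.825 pos [ 0.5248 -0.0716  0.1484] F [-1.8  0.2 11.5] w 0.224 q [ 0.68  0.46 -0.83  1.94  0.43  0.92  0.8 ]
jaw ang 66.55 tilt [ 0.0007 -0.0004]
shift [-0.8  0.2 -0.2]
az -0.15
```

Now a quarter turn back (reverse of those rows), and stop.

```bash
python3 -m crank '[{"jaw":15,"x":-14.6,"y":1.9,"z":-0.5,"ax":0,"ay":0,"az":0},{"jaw":15,"x":-13.3,"y":5.5,"z":-0.5,"ax":0,"ay":0,"az":0},{"jaw":15,"x":-11.4,"y":8.8,"z":-0.5,"ax":0,"ay":0,"az":0},{"jaw":15,"x":-8.7,"y":11.4,"z":-0.5,"ax":0,"ay":0,"az":0},{"jaw":15,"x":-5.5,"y":13.3,"z":-0.5,"ax":0,"ay":0,"az":0},{"jaw":15,"x":-1.8,"y":14.2,"z":-0.5,"ax":0,"ay":0,"az":0},{"jaw":15,"x":0,"y":0,"z":0,"ax":0,"ay":0,"az":0},{"jaw":15,"x":0,"y":0,"z":0,"ax":0,"ay":0,"az":0},{"jaw":15,"x":0,"y":0,"z":0,"ax":0,"ay":0,"az":0}]'; python3 ck.py 90
```

```text
t: 19.95
eef_pos: [0.5984, -0.0426, 0.1517]
tool_rot: [0.001, 0.203, 0.979, 0.001]
contact_force: [1.4, 2.6, 8.0]
gripper_width: 0.224
angle 89.5 rad mm 55.3
t 19.95 pos [ 0.5984 -0.0426  0.1517] F [1.4 2.6 8. ] w 0.224 q [ 0.55  0.56 -0.79  1.78  0.47  1.    0.74]
jaw ang 66.57 tilt [0.0028 0.0006]
shift [ 0.3 -0.5  0.1]
az -0.13
```

Half forward to 270° in two calls.

```bash
python3 -m crank '[{"jaw":15,"x":1.8,"y":-14.2,"z":0.5,"ax":0,"ay":0,"az":0},{"jaw":15,"x":5.5,"y":-13.3,"z":0.5,"ax":0,"ay":0,"az":0},{"jaw":15,"x":8.7,"y":-11.4,"z":0.5,"ax":0,"ay":0,"az":0},{"jaw":15,"x":11.4,"y":-8.8,"z":0.5,"ax":0,"ay":0,"az":0},{"jaw":15,"x":13.3,"y":-5.5,"z":0.5,"ax":0,"ay":0,"az":0},{"jaw":15,"x":14.2,"y":-1.9,"z":0.5,"ax":0,"ay":0,"az":0},{"jaw":15,"x":14.2,"y":1.8,"z":0.5,"ax":0,"ay":0,"az":0},{"jaw":15,"x":13.3,"y":5.5,"z":0.5,"ax":0,"ay":0,"az":0},{"jaw":15,"x":11.4,"y":8.7,"z":0.5,"ax":0,"ay":0,"az":0}]'; python3 ck.py 225
```

```text
t: 21.08
eef_pos: [0.4965, -0.043, 0.1471]
tool_rot: [0.001, 0.204, 0.979, -0.001]
contact_force: [2.1, -1.7, 9.2]
gripper_width: 0.227
angle -136.5 rad mm 55.4
t 21.075 pos [ 0.4965 -0.043   0.1471] F [ 2.1 -1.7  9.2] w 0.227 q [ 0.66  0.42 -0.85  2.01  0.41  0.89  0.75]
jaw ang 66.46 tilt [ 0.0026 -0.0021]
shift [ 0.8  1.2 -0. ]
az -0.24
```

```bash
python3 -m crank '[{"jaw":15,"x":8.8,"y":11.4,"z":0.5,"ax":0,"ay":0,"az":0},{"jaw":15,"x":5.5,"y":13.3,"z":0.5,"ax":0,"ay":0,"az":0},{"jaw":15,"x":1.9,"y":14.2,"z":0.5,"ax":0,"ay":0,"az":0},{"jaw":15,"x":0,"y":0,"z":0,"ax":0,"ay":0,"az":0},{"jaw":15,"x":0,"y":0,"z":0,"ax":0,"ay":0,"az":0},{"jaw":15,"x":0,"y":0,"z":0,"ax":0,"ay":0,"az":0}]'; python3 ck.py 270
```

```text
t: 21.82
eef_pos: [0.497, 0.0015, 0.1455]
tool_rot: [0.001, 0.203, 0.979, 0.001]
contact_force: [-0.8, 4.0, 10.4]
gripper_width: 0.224
angle -89.1 rad mm 55.3
t 21.825 pos [0.497  0.0015 0.1455] F [-0.8  4.  10.4] w 0.224 q [ 0.58  0.42 -0.86  2.01  0.41  0.88  0.66]
jaw ang 66.6 tilt [0.002 0.001]
shift [-0.3 -0.9 -0.1]
az -0.1
```

At 271°. A quarter back to 180°, and stop.

```bash
python3 -m crank '[{"jaw":15,"x":-1.9,"y":-14.8,"z":-0.5,"ax":0,"ay":0,"az":0},{"jaw":15,"x":-5.5,"y":-13.3,"z":-0.5,"ax":0,"ay":0,"az":0},{"jaw":15,"x":-8.8,"y":-11.4,"z":-0.5,"ax":0,"ay":0,"az":0},{"jaw":15,"x":-11.4,"y":-8.7,"z":-0.5,"ax":0,"ay":0,"az":0},{"jaw":15,"x":-13.3,"y":-5.5,"z":-0.5,"ax":0,"ay":0,"az":0},{"jaw":15,"x":-14.2,"y":-1.8,"z":-0.5,"ax":0,"ay":0,"az":0},{"jaw":15,"x":0,"y":0,"z":0,"ax":0,"ay":0,"az":0},{"jaw":15,"x":0,"y":0,"z":0,"ax":0,"ay":0,"az":0},{"jaw":15,"x":0,"y":0,"z":0,"ax":0,"ay":0,"az":0}]'; python3 ck.py 180
```

```text
t: 22.95
eef_pos: [0.5264, -0.0723, 0.1486]
tool_rot: [0.002, 0.203, 0.979, 0.001]
contact_force: [3.1, 1.7, 7.2]
gripper_width: 0.223
angle 179.0 rad mm 55.3
t 22.95 pos [ 0.5264 -0.0723  0.1486] F [3.1 1.7 7.2] w 0.223 q [ 0.68  0.47 -0.83  1.94  0.43  0.92  0.8 ]
jaw ang 66.55 tilt [0.0038 0.0002]
shift [1.  0.2 0. ]
az -0.15
```

Last half turn forward to 360°.

```bash
python3 -m crank '[{"jaw":15,"x":14.6,"y":1.8,"z":0.5,"ax":0,"ay":0,"az":0},{"jaw":15,"x":13.3,"y":5.5,"z":0.5,"ax":0,"ay":0,"az":0},{"jaw":15,"x":11.4,"y":8.7,"z":0.5,"ax":0,"ay":0,"az":0},{"jaw":15,"x":8.8,"y":11.4,"z":0.5,"ax":0,"ay":0,"az":0},{"jaw":15,"x":5.5,"y":13.3,"z":0.5,"ax":0,"ay":0,"az":0},{"jaw":15,"x":1.9,"y":14.2,"z":0.5,"ax":0,"ay":0,"az":0},{"jaw":15,"x":-1.8,"y":14.2,"z":0.5,"ax":0,"ay":0,"az":0},{"jaw":15,"x":-5.5,"y":13.3,"z":0.5,"ax":0,"ay":0,"az":0}]'; python3 ck.py 300
```

```text
t: 23.95
eef_pos: [0.5133, 0.0226, 0.1444]
tool_rot: [0.0, 0.203, 0.979, -0.001]
contact_force: [-2.0, -0.9, 12.8]
gripper_width: 0.227
angle -61.2 rad mm 55.5
t 23.95 pos [0.5133 0.0226 0.1444] F [-2.  -0.9 12.8] w 0.227 q [ 0.52  0.45 -0.85  1.98  0.43  0.9   0.61]
jaw ang 66.56 tilt [ 0.0001 -0.0011]
shift [-1.   0.7 -0.2]
az -0.14
```

```bash
python3 -m crank '[{"jaw":15,"x":-8.7,"y":11.4,"z":0.5,"ax":0,"ay":0,"az":0},{"jaw":15,"x":-11.4,"y":8.8,"z":0.5,"ax":0,"ay":0,"az":0},{"jaw":15,"x":-13.3,"y":5.5,"z":0.5,"ax":0,"ay":0,"az":0},{"jaw":15,"x":-14.2,"y":1.9,"z":0.5,"ax":0,"ay":0,"az":0},{"jaw":15,"x":0,"y":0,"z":0,"ax":0,"ay":0,"az":0},{"jaw":15,"x":0,"y":0,"z":0,"ax":0,"ay":0,"az":0},{"jaw":15,"x":0,"y":0,"z":0,"ax":0,"ay":0,"az":0}]'; python3 ck.py 360
```

```text
t: 24.82
eef_pos: [0.57, 0.0291, 0.1427]
tool_rot: [0.002, 0.203, 0.979, 0.001]
contact_force: [3.9, 1.7, 6.2]
gripper_width: 0.225
angle 0.8 rad mm 55.2
t 24.825 pos [0.57   0.0291 0.1427] F [3.9 1.7 6.2] w 0.225 q [ 0.46  0.53 -0.81  1.85  0.47  0.95  0.6 ]
jaw ang 66.56 tilt [0.0045 0.0012]
shift [ 0.8 -0.2  0.1]
az -0.14
```

At 361°. Release, rise, step aside, and check.

```bash
python3 -m crank '[{"jaw":45,"x":0,"y":0,"z":0,"ax":0,"ay":0,"az":0},{"jaw":45,"x":0,"y":0,"z":0,"ax":0,"ay":0,"az":0},{"jaw":45,"x":0,"y":0,"z":-10,"ax":0,"ay":0,"az":0},{"jaw":45,"x":0,"y":0,"z":-40,"ax":0,"ay":0,"az":0},{"jaw":45,"x":0,"y":0,"z":-55,"ax":0,"ay":0,"az":0},{"jaw":45,"x":-30,"y":0,"z":0,"ax":0,"ay":0,"az":0},{"jaw":45,"x":-40,"y":0,"z":0,"ax":0,"ay":0,"az":0},{"jaw":45,"x":0,"y":0,"z":0,"ax":0,"ay":0,"az":0},{"jaw":45,"x":0,"y":0,"z":0,"ax":0,"ay":0,"az":0},{"jaw":45,"x":0,"y":0,"z":0,"ax":0,"ay":0,"az":0}]'
python3 - <<'E'
from h import *
u=np.array([.3955,.9185]);v=np.array([.9185,-.3955]);A=np.array([.5474,-.0212])
im,d,c=grab('wrist');P=cloud(d,c);hsv=cv2.cvtColor(im,cv2.COLOR_RGB2HSV)
red=((hsv[...,1]>150)&((hsv[...,0]<8)|(hsv[...,0]>172))&(d>0))
n,l,s,ce=cv2.connectedComponentsWithStats((red&(P[...,2]>.13)).astype(np.uint8))
for i in range(1,n):
    if s[i,4]>100:
        w=P[l==i];zt=np.percentile(w[:,2],95);k=(l==i)&(P[...,2]>zt-.004)
        cc,r=cv2.minEnclosingCircle((P[k][:,:2]*1000).astype(np.float32));p=np.array(cc)/1e3-A;print('red',zt.round(4),cc,r,'ang',np.degrees(np.arctan2(p@v,p@u)))
k=(hsv[...,2]<70)&(d>0)&(P[...,2]>.056)&(P[...,2]<.066)&(P[...,1]<-.08);k[300:]=0
n,l,s,ce=cv2.connectedComponentsWithStats(k.astype(np.uint8))
for i in range(1,n):
    if s[i,4]>60: print('cknob?',ce[i].round(),s[i,4],cv2.minEnclosingCircle((P[l==i][:,:2]*1000).astype(np.float32)))
k=cv2.inRange(hsv,(100,110,25),(128,255,255)).astype(bool)&(d>0)&(P[...,2]>.058)&(P[...,2]<.075)
w=P[k];print('nut top visible',k.sum(),np.median(w,0).round(4),np.column_stack([(w[:,:2]-A)@v,(w[:,:2]-A)@u]).min(0).round(4),np.column_stack([(w[:,:2]-A)@v,(w[:,:2]-A)@u]).max(0).round(4))
t,_,_=grab('top');sd,_,_=grab('side')
z0=np.load('top0.npz')['im'][150:330,130:520];s0=np.load('side0.npz')['im']
save('end.png',np.vstack([np.hstack([cv2.resize(im,(400,300)),cv2.resize(sd[180:420,100:420],(400,300))]),np.hstack([cv2.resize(z0,(400,185)),cv2.resize(t[150:330,130:520],(400,185))])]))
E
```

```text
t: 26.08
eef_pos: [0.6315, 0.0019, 0.2465]
tool_rot: [-0.0, 0.202, 0.979, -0.0]
contact_force: [0.8, -0.0, 0.5]
gripper_width: 0.449
red 0.175 (569.691650390625, 28.118877410888672) 9.617344856262207 ang 1.0261127758182578
cknob? [163. 146.] 381 ((512.0567626953125, -103.99964141845703), 10.055381774902344)
nut top visible 252 [ 0.5377 -0.0083  0.0659] [-0.0185 -0.0203] [0.0165 0.0156]
```

View pics/end.png

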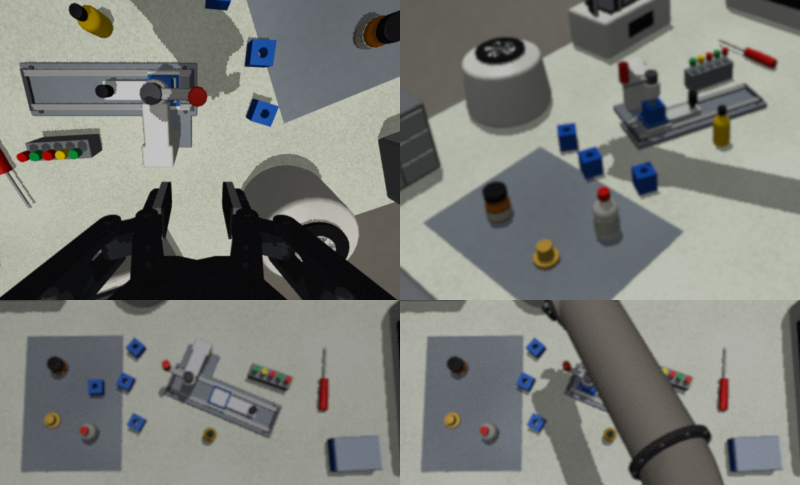

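The final view shows the crank knob back at its start direction and 12 mm lower (top at 0.175). The carriage knob is home, the nut stands under the tap, and the bystanders look unmoved. I'm handing in.

```bash
python3 -c "
from station import ticket,readout;print(ticket.hand_in(),readout.get_obs()['t'])"
```

```text
the job is handed in; nothing more can be done
the job is handed in; nothing more can be done
```

I set the leftmost blue nut upright in the pocket, released it, and pushed the carriage home. I then turned the crank to 180°, back to 90°, on to 270°, back to 180°, and finally to 360°, and let go. The job was handed in at about 26 s of the 72 s allowed; no verdict is reported.

My last checks:
- **Crank:** it is at about 361°, and its knob top is at 0.175 m, 12 mm lower than at the start, as one full turn requires.
- **Carriage:** its knob is within about 1 mm of the home position I worked out, and while pushing, the force rose with no further movement, as it would at the stop.
- **Nut:** its top is at 0.066 m, which is the seated height. Only part of it shows under the head, and the visible edges put it within about 2 mm of the tap axis.
- **Gripper:** it is open and clear, with no contact force.
- **Bystanders:** they look unmoved in the pictures. I compared them by eye only, and the arm hid part of the top view.

None of the checks disagreed. One move call was refused early on because its rows lacked some keys; the arm did not move, and I retyped it.

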